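# Load and close a two-tier ticket stand

### The arm

A 6-joint arm with a two-finger parallel gripper is mounted at the origin on a cart in front of the work surface, level with it; the furniture and walls round the work are solid. World frame = base frame: x ahead of the robot, y to its left, z up, the work surface at z = 0. Lengths are in m, angles in rad, forces in N, time in s.
With the tool pointing down it reaches from about 0.35 to 0.775 m from the base axis. Payload 5.5 kg.
Tool frame: the origin (TCP) lies on the centre line of the jaws, within the pads' length; the fingertips stand 11 mm ahead of it and the grasp point (between the pads) lies 8 mm behind it (env.nose_length is the distance from the TCP to the fingertips, in m); x points along the fingers, z is the direction in which the jaws open and shut, and the axes are right-handed (so a half turn about x gives the same grasp; the last joint's range is limited). The gripper opens to 85 mm and grips with 20 to 120 N. Pads are 22 mm wide; open, the fingers measure 114 mm over their backs; the gripper's body (76 mm by 85 mm) begins 54 mm behind the grasp point. The pads swing forward as they close: fully open they stand 13 mm farther back than shut.
Start: joints at [-1.353, 0.313, 0.046, 1.304, 0, 1.431], TCP at [0.201, -0.539, 0.242] pointing down, gripper open.
Joint ranges: [-2.76, 2.76], [-0.86, 1.69], [-1.03, 1.26], [-2.2, 2.34], [-1.47, 1.5], [-3.14, 3.14]. Speed limits (rad/s): [2.57, 2.57, 3.14, 3.14, 3.14, 3.14].

### API

Orientations are given as a unit quaternion [w, x, y, z].
In Python, from workcell import env gives the robot as it stands. The module is installed in compiled form; this text tells all that it offers.
- The arm moves only by the tool step_arm, never from a script. Its argument "moves" is a list that holds one entry, the list of rows, each a list of 7 numbers: the turn, a rotation vector about the tool's x, y, z in rad, then the shift along the tool's x, y, z in m, then the opening, from 0 (shut) to 1 (fully open). In form: [[[rx, ry, rz, tx, ty, tz, grip], ...]]. A call has 1 to 12 rows; each row is the pose to reach, as a shift and turn from the pose measured when the call began, along the tool's axes at that moment; what a row does not reach only later rows make up. A row lasts 1/10 s, in which the tool goes at most 50 mm and 8.59 degrees, less where a joint would pass 70% of its speed; a pose out of reach is approached as far as the arm can. A call with a gripper value outside its range is refused whole. The fingers move at their own pace and stop on an object; "force" is the grip in N (left out, the last holds). Time passes only in rows, so rows that repeat a pose let the fingers close. It gives the time, the measured TCP pose, the force and the opening at its end, in the units of the state.
- env.get_state(): the state, without advancing time (a new reading comes with each control period).
- env.read_camera(name): name is "scene" or "top" or "wrist"; returns (picture, depth): 400x640x3 uint8, red, green, blue; 400x640 float32, m along the optical axis (not along the pixel's ray), 0 where there is no reading.
- env.get_calibration(name): a dict with "mtx" (3x3 intrinsics, pixels), "distortion" ([k1, k2, p1, p2, k3] as OpenCV has them; the pictures are not rectified), "camera_from_world" (4x4, takes a point from world to camera coordinates); the wrist camera has in their place "T_tool_cam" (4x4, takes a point from camera to tool coordinates, whose origin is the TCP and whose axes are the tool frame's). Camera axes: x right, y down, z forward; pixel columns grow to the right and rows downward; lengths in m; the calibration is good to about 2 mm. A picture is of the moment at which its call begins: read the wrist's pose just before it. get_calibration takes no time and is no camera call.
- env.hand_in(): hands the job in, once; it reports no verdict.
Trained networks look in the newest picture that a camera, given by its name, has taken for a name from the list of things; names that differ only in an ending like _2 or _b are one class to them, and where a whole thing is asked for, a point or a joint stands for the part that bears it (a point fixed in the world has none). Each returns a list of dicts, best first, with "confidence" (0 to 1); they miss things now and then, are a little off and sometimes report something else, mostly with a low value. They report only what shows in the picture. A call takes as long as a camera call. They do not tell look-alikes from the thing itself.
- env.boxes_of(camera, thing): "uv" ([column, row] in pixels, amid what is visible of it).
- env.silhouettes(camera, thing): "mask" (400x640 bool, what is visible of it) and "uv" ([column, row] in pixels, amid what is visible of it).
The state is a dict: "clock": time; "joint_pos": joint angles; "qvel": joint speeds; "tau": joint torques, N m; "tcp_pos": TCP position; "orientation": TCP orientation; "wrist_force": force on the tool from outside, world axes, zero at the start; "ft_torque": the same for the moment, N m; "finger_gap": finger opening in m.
Only numpy, scipy, OpenCV 4.12 (cv2) and the standard library are available. Lean on these libraries where they do the work, as an engineer would, in place of code of your own. Each camera call takes 0.05 s, during which the arm holds its last target.

### The job

Slide the thick banded ticket bundle across the desk, up the ramp and over the lip so that it lies flat inside the lower tier of the grey stand; push it, do not lift it. Then fetch the loose upper tray by its middle grip and lower it gently, not dropping it, so that all four corner holes go over the four posts together and the tray rests level on the post shoulders with the bundle under it. Let go, and leave the stamp, the coin roll and the glue stick undisturbed.

Things in the scene. Friction and masses are not known exactly. Their poses are not given: they have to be found in the camera images.
- stand_base: Lower tier of the stand, grey metal, fixed to the desk. Origin: centre of its underside, on the desk; z up; +x points from the ramp into the tier. Floor plate 164 (x) x 176 (y) mm, its top 6 mm high. Inner space 116 x 124 mm: from the lip (x = -58 mm) to a rear wall (x = 58 mm), between side walls (y = -62 and 62 mm); these walls reach 30 mm high.
- stand_lip (a point): Middle of the top of the entry lip, 61 mm to -x of the stand's origin, 10 mm above the desk; axes as the stand's. The ramp, 120 mm wide (y), rises from desk level at stand x = -116 mm to 10 mm at x = -64 mm; the lip is level to x = -58 mm, then drops 4 mm to the floor. The gap between the two front posts, beside the ramp, is 128 mm.
- stand_shoulders (a point): Point 62 mm above the stand's origin, level with the post shoulders; axes as the stand's. Four corner posts at stand (x, y) = (+-68, +-74) mm: 20 mm thick up to a flat shoulder 62 mm above the desk, then a 12 mm pin whose top 8 mm taper to 6 mm, ending 82 mm above the desk.
- bundle: Banded block of blue-green tickets, 92 (x) x 90 (y) x 47 mm, about 0.3 kg, too wide for most grippers; slides on the desk. Origin: centre of its underside; z up. It starts in front of the ramp, up to 22 mm off its middle line, x axis within 0.25 rad of the stand's. At the end it lies flat on the tier's floor, wholly past the lip.
- upper_tray: Loose grey plastic tray on the desk right of the printer, 164 (x) x 176 (y) mm, about 0.35 kg. Origin: centre of its underside; z up. Floor 6 mm thick, four 15 mm through holes at (x, y) = (+-68, +-74) mm, rim 22 mm high. Same after half a turn: either way round fits. Seated, its origin is 62 mm straight above the stand's, x axes parallel.
- tray_grip (a point): Centre of the top edge of the upright grip in the middle of the upper tray, 62 mm above its underside; axes as the tray's. The grip is 90 mm long (x), 12 mm thick (y) and rises from the tray floor; beyond its ends a 4 mm divider, 26 mm high, runs on to the rims.
- date_stamp: Bystander: standing self-inking stamp with a red grip, 30 x 46 x 74 mm; origin: centre of its underside.
- coin_roll: Bystander: paper-wrapped coin roll standing on end, 26 mm thick, 52 mm high; origin: centre of its underside.
- glue_stick: Bystander: white and yellow glue stick standing on end, 27 mm thick, 92 mm high; origin: centre of its underside.
Mind the look-alikes: they are no part of the job. There is more than one size of the bundle; the one meant has the size given above.

How it is judged:
On the way:
1. the bundle lies flat inside the lower tier, the upper tray not yet over it (x of bundle in the frame of stand_base between -0.018 and 0.018 m and y of bundle in the frame of stand_base between -0.022 and 0.022 m and z of bundle in the frame of stand_base between 0.003 and 0.0085 m and angle between bundle's own z axis and vertical below 0.03 rad and horizontal distance between upper_tray and stand_base above 0.12 m), for 0.2 s.
At the end, for the whole second after the job is handed in: Bundle flat on the lower tier's floor, wholly past the lip (origin within 18 mm in x, 22 mm in y of the stand's); upper tray on all four shoulders: within 4 mm horizontally, underside 59.5 to 64.5 mm high, x axes within 0.04 rad either way round, tilt under 0.02 rad; both at rest (x of bundle in the frame of stand_base between -0.018 and 0.018 m and y of bundle in the frame of stand_base between -0.022 and 0.022 m and z of bundle in the frame of stand_base between 0.003 and 0.0085 m and angle between bundle's own z axis and vertical below 0.03 rad and horizontal distance between upper_tray and stand_base below 0.004 m and z of upper_tray in the frame of stand_base between 0.0595 and 0.0645 m and angle between the x axis of upper_tray and the x axis of stand_base, either way round below 0.04 rad and angle between upper_tray's own z axis and vertical below 0.02 rad and linear speed of each of upper_tray, bundle below 0.02 m/s); the robot touches nothing.
It fails at once if the bundle is lifted (underside more than 35 mm above the desk) instead of being pushed (height (world z) of bundle above 0.035 m).
It fails at once if the upper tray is dropped onto the posts: faster than 0.35 m/s within 40 mm of its place and less than 105 mm above the desk (horizontal distance between upper_tray and stand_base below 0.04 m and height (world z) of upper_tray below 0.105 m and linear speed of upper_tray above 0.35 m/s).
It fails at once if the stamp, coin roll or glue stick is moved more than 30 mm or tipped more than 0.5 rad (distance of any of date_stamp, coin_roll, glue_stick from where it was at the start of the episode above 0.03 m or angle between any of date_stamp, coin_roll, glue_stick's own z axis and vertical above 0.5 rad).
It also fails if it takes over 72 s, if anything falls off the work surface, if the arm or the gripper's body presses on something with over 40 N, if the wrist force passes 120 N, or if a joint passes its speed limit or range.

## Working session

There is one attempt and no reset: what is moved stays moved. The work goes in short steps, Python scripts to look and compute and a tool call to move; the robot and the scene stay as the last step left them, time stands still between calls to the robot, and variables do not carry over. Pictures are saved under pics/ and viewed, and the job is handed in when it is done.

Besides the shell and the picture viewer there is one more tool, called after "Emit:" by a JSON object that holds its "api" and its "payload". step_arm: Moves the arm, as the interface text tells. Its arguments: {"type":"object","properties":{"moves":{"type":"array","items":{"type":"array","items":{"type":"array","items":{"type":"number"}}}},"force":{"type":"number"}},"required":["moves"]}

```bash
mkdir -p pics; ls; python3 - <<'E'
from workcell import env
import cv2,numpy as np
np.set_printoptions(precision=4,suppress=True)
print(env.get_state()); print(env.nose_length)
for c in ["scene","top","wrist"]:
    im,d=env.read_camera(c); cv2.imwrite(f"pics/{c}0.png",im[:,:,::-1]); np.savez(f"{c}0.npz",im=im,d=d)
    print(c,env.get_calibration(c))
E
```

```text
pics
{'clock': 0.0, 'joint_pos': array([-1.3526,  0.314 ,  0.045 ,  1.3036, -0.    ,  1.4312]), 'qvel': array([-0.0003, -0.0007,  0.0016, -0.0002,  0.0022, -0.0001]), 'tau': array([ -0.0004, -48.0631,  29.8533,   0.0194,  -0.0002,   0.    ]), 'tcp_pos': array([ 0.2013, -0.5381,  0.2414]), 'orientation': array([ 0.5805,  0.4035,  0.5814, -0.4026]), 'wrist_force': array([ 0.0596, -0.2139,  0.2008]), 'ft_torque': array([-0.0081,  0.0127, -0.0151]), 'finger_gap': 0.0852864627007753}
0.011
scene {'mtx': array([[477.0814,   0.    , 321.2032],
       [  0.    , 477.0814, 201.0741],
       [  0.    ,   0.    ,   1.    ]]), 'distortion': array([-0.1419,  0.    ,  0.    ,  0.    ,  0.    ]), 'camera_from_world': array([[ 0.4667, -0.8844, -0.0043, -0.2622],
       [-0.3785, -0.1953, -0.9047,  0.2439],
       [ 0.7993,  0.4239, -0.4259,  0.9495],
       [ 0.    ,  0.    ,  0.    ,  1.    ]])}
top {'mtx': array([[477.7261,   0.    , 320.9993],
       [  0.    , 477.7261, 198.1385],
       [  0.    ,   0.    ,   1.    ]]), 'distortion': array([-0.0073,  0.    ,  0.    ,  0.    ,  0.    ]), 'camera_from_world': array([[ 0.0093, -0.9998,  0.0192, -0.0563],
       [-0.9854, -0.0124, -0.1697,  0.5268],
       [ 0.1699, -0.0173, -0.9853,  1.2383],
       [ 0.    ,  0.    ,  0.    ,  1.    ]])}
wrist {'mtx': array([[294.5151,   0.    , 324.2454],
       [  0.    , 294.5151, 197.3127],
       [  0.    ,   0.    ,   1.    ]]), 'distortion': array([0.0004, 0.    , 0.    , 0.    , 0.    ]), 'T_tool_cam': array([[-0.0005, -0.2843,  0.9588, -0.1316],
       [ 0.0004, -0.9588, -0.2842,  0.0734],
       [ 1.    ,  0.0002,  0.0006,  0.0015],
       [ 0.    ,  0.    ,  0.    ,  1.    ]])}
```

View pics/scene0.png

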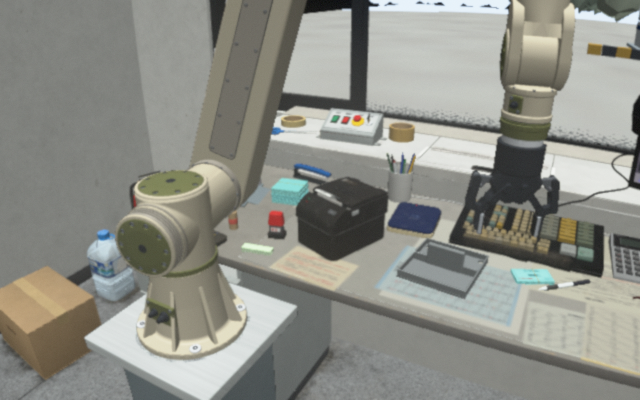

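View pics/top0.png

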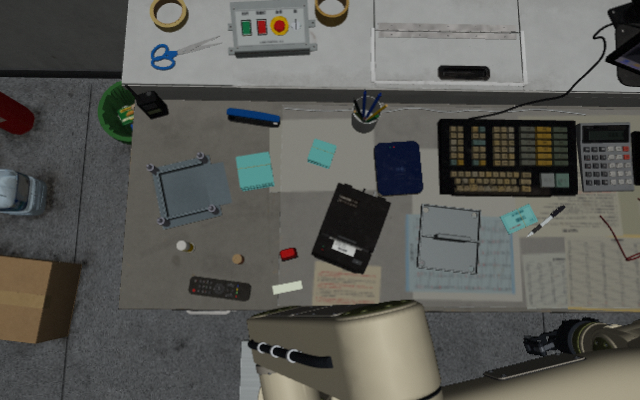

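View pics/wrist0.png

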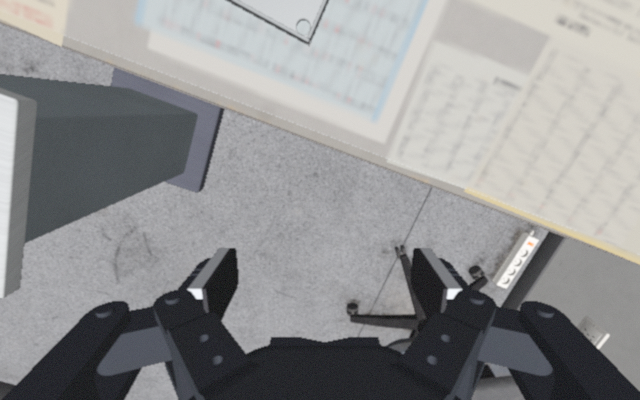

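The top view shows these candidates:
- **Bundles:** blocks at (255,170), (321,152) and (519,218, flat). The large one in front of the ramp, at (255,170), looks right.
- **Stand:** (187,190).
- **Tray:** (448,238).
- **Bystanders:** stamp (288,254), coin roll (237,258) and glue stick (183,245).

Next I'll measure them.

```bash
cat > h.py <<'E'
from workcell import env
import cv2,numpy as np
from scipy.spatial.transform import Rotation as R
np.set_printoptions(precision=4,suppress=True,linewidth=150)
def cloud(cam,d,st=None):
    c=env.get_calibration(cam)
    v,u=np.mgrid[0:400,0:640]
    p=cv2.undistortPoints(np.stack([u,v],-1).reshape(-1,1,2).astype(float),c['mtx'],c['distortion']).reshape(400,640,2)
    P=np.concatenate([p*d[...,None],d[...,None]],-1)
    if cam=='wrist':
        T=Ttool(st)@c['T_tool_cam']
    else: T=np.linalg.inv(c['camera_from_world'])
    W=P@T[:3,:3].T+T[:3,3]
    W[d==0]=np.nan
    return W
def Ttool(st):
    T=np.eye(4);q=st['orientation'];T[:3,:3]=R.from_quat([q[1],q[2],q[3],q[0]]).as_matrix();T[:3,3]=st['tcp_pos'];return T
def proj(cam,P,st=None):
    c=env.get_calibration(cam)
    M=np.linalg.inv(Ttool(st)@c['T_tool_cam']) if cam=='wrist' else c['camera_from_world']
    q,_=cv2.projectPoints(np.asarray(P,float).reshape(-1,1,3),M[:3,:3],M[:3,3],c['mtx'],c['distortion']); return q.reshape(-1,2)
E
python3 - <<'E'
from h import *
z=np.load('top0.npz');W=cloud('top',z['d']);im=z['im']
env.read_camera('top')
for t in ['bundle','stand_base','upper_tray','tray_grip','date_stamp','coin_roll','glue_stick']:
    for s in env.silhouettes('top',t)[:5]:
        m=s['mask']; P=W[m]; P=P[np.isfinite(P[:,0])]
        if len(P)<5: continue
        zt=np.percentile(P[:,2],95); T=P[np.abs(P[:,2]-zt)<.008]
        r=cv2.minAreaRect((T[:,:2]*1000).astype(np.float32))
        print(t,s['confidence'],s['uv'],len(P),'ztop',zt,'rect',r)
cv2.imwrite('pics/stcrop.png',cv2.resize(im[120:290,120:340,::-1],None,fx=3.5,fy=3.5,interpolation=cv2.INTER_CUBIC))
E
```

```text
bundle 0.88 [319.0, 155.2] 539 ztop 0.037991144218977 rect ((657.302978515625, -50.654624938964844), (61.6964225769043, 63.67155075073242), 72.11542510986328)
bundle 0.87 [260.0, 174.4] 1229 ztop 0.050863492096885336 rect ((603.5008544921875, 130.46485900878906), (88.65705871582031, 89.52689361572266), 10.468502044677734)
stand_base 0.77 [189.4, 191.1] 4374 ztop 0.044462481268697146 rect ((546.2166748046875, 318.29693603515625), (163.0919647216797, 149.54037475585938), 14.57931900024414)
upper_tray 0.66 [448.8, 239.3] 3973 ztop 0.032914712119649206 rect ((424.3727722167969, -398.9193115234375), (163.35821533203125, 174.76402282714844), 83.82439422607422)
tray_grip 0.69 [450.2, 238.6] 3896 ztop 0.034322936622425415 rect ((423.59674072265625, -398.41339111328125), (163.0967559814453, 172.7804718017578), 85.17642211914062)
date_stamp 0.44 [288.1, 255.5] 213 ztop 0.07511190498130683 rect ((378.206298828125, 34.540592193603516), (19.515880584716797, 35.865875244140625), 18.43284034729004)
coin_roll 0.46 [240.3, 258.9] 91 ztop 0.05490342619055777 rect ((362.41998291015625, 166.30532836914062), (20.84280014038086, 23.05525779724121), 0.3691745698451996)
glue_stick 0.51 [185.8, 246.4] 170 ztop 0.09513523031737658 rect ((393.3398742675781, 301.6672668457031), (23.27645492553711, 25.05840301513672), 3.969393014907837)
glue_stick 0.39 [189.8, 188.4] 4279 ztop 0.04528315093690639 rect ((544.6021728515625, 318.0477600097656), (159.011962890625, 150.7379150390625), 14.916010856628418)
```

View pics/stcrop.png

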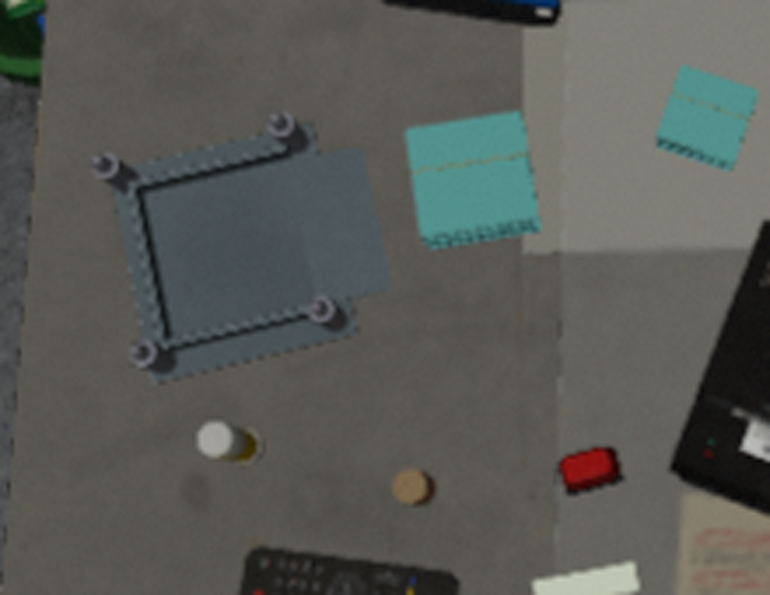

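```bash
python3 - <<'E'
from h import *
from scipy.optimize import least_squares
z=np.load('top0.npz');W=cloud('top',z['d']);im=z['im']
m=(W[...,2]>.066)&(W[...,2]<.09); m[:, :130]=0;m[:,225:]=0;m[230:]=0;m[:140]=0
n,l,s,c=cv2.connectedComponentsWithStats(m.astype(np.uint8))
for i in range(1,n): print(c[i],s[i,4],np.nanmean(W[l==i],0))
# fit with pixel pin tops
px=np.array([[200.3,154.9],[150,167.1],[161.4,220.9],[212,208]])
g=cv2.cvtColor(im,cv2.COLOR_RGB2GRAY)
mod=np.array([[-68,-74],[68,-74],[68,74],[-68,74]])/1000.
def mp(p,zz=.082):
    c_,s_=np.cos(p[2]),np.sin(p[2]); Rm=np.array([[c_,-s_],[s_,c_]])
    return np.c_[mod@Rm.T+p[:2],np.full(4,zz)]
best=None
for flip in [mod, mod*[1,-1]]:
    mod=flip
    r=least_squares(lambda p:(proj('top',mp(p))-px).ravel(),[.546,.318,np.pi/2])
    print(r.x,r.cost,r.fun)
E
```

```text
[199.5263 154.6316] 19 [0.635  0.2732 0.0767]
[148.75 166.25] 16 [0.6017 0.4051 0.0762]
[152. 170.] 1 [0.5939 0.3992 0.0663]
[211.05 207.9 ] 20 [0.4924 0.2356 0.0778]
[159.35 220.4 ] 20 [0.4583 0.3676 0.0765]
[161. 224.] 1 [0.4502 0.366  0.0661]
[0.5448 0.3155 1.8356] 0.6124082613392833 [ 0.2369 -0.4101 -0.3496 -0.1361 -0.5379  0.3305  0.656   0.176 ]
[0.5461 0.3153 4.4663] 5459.2880732317535 [-35.4877  -1.0548  64.3595  -0.355   36.3013  -0.0842 -64.7901  -0.5154]
```

```bash
cat >> h.py <<'E'
def go(pos,phi,st=None):
    """rows numbers from current pose to tool-down, tool z heading phi"""
    st=st or env.get_state(); T=Ttool(st)
    x=np.array([0,0,-1.]);z=np.array([np.cos(phi),np.sin(phi),0]);y=np.cross(z,x)
    Rt=np.stack([x,y,z],1)
    rv=R.from_matrix(T[:3,:3].T@Rt).as_rotvec(); t=T[:3,:3].T@(np.array(pos)-T[:3,3])
    print('rv',rv,'t',t,'rows>=',max(np.linalg.norm(rv)/.15,np.linalg.norm(t)/.05))
def heading(st=None):
    T=Ttool(st or env.get_state()); return np.arctan2(T[1,2],T[0,2])
E
python3 - <<'E'
from h import *
z=np.load('top0.npz');W=cloud('top',z['d'])
st=env.get_state();print(heading(),Ttool(st))
print('printer',np.nanmax(W[190:270,318:385,2]), 'cup',np.nanmax(W[88:130,350:382,2]))
Y=1.825;ex=np.array([np.cos(Y),np.sin(Y)])
for phi in (.254,.254-np.pi):
    go([.617,.044,.15],phi)
E
```

```text
-1.212989515874943 [[-0.      0.9367  0.3502  0.2014]
 [-0.0001  0.3502 -0.9367 -0.5386]
 [-1.     -0.0001  0.0001  0.2423]
 [ 0.      0.      0.      1.    ]]
printer 0.16189720325841872 cup 0.15326458486645556
rv [-1.467   0.0001  0.0001] t [ 0.0923  0.5934 -0.4002] rows>= 14.432258632093072
rv [ 1.6746  0.0001 -0.0001] t [ 0.0923  0.5934 -0.4002] rows>= 14.432258632093072
```

Emit:
{"api": "step_arm", "payload": {"moves": [[[-0.15,0,0,-0.04,0.05,-0.034,0.5],[-0.3,0,0,-0.04,0.1,-0.067,0.5],[-0.4,0,0,-0.04,0.14,-0.095,0.5],[-0.5,0,0,-0.04,0.18,-0.12,0.5],[-0.6,0,0,-0.04,0.22,-0.15,0.5],[-0.7,0,0,-0.04,0.26,-0.175,0.5],[-0.8,0,0,-0.04,0.3,-0.2,0.5],[-0.9,0,0,-0.04,0.34,-0.23,0.5],[-1.0,0,0,-0.04,0.38,-0.26,0.5],[-1.1,0,0,-0.04,0.42,-0.285,0.5],[-1.2,0,0,-0.04,0.46,-0.31,0.5],[-1.3,0,0,-0.04,0.5,-0.34,0.5]]]}}

```text
clock: 1.75
tcp_pos: [0.5441, -0.0547, 0.2825]
orientation: [0.707, -0.032, 0.706, 0.032]
wrist_force: [0.7, -0.9, 0.2]
finger_gap: 0.0421
```

```bash
python3 - <<'E'
from h import *
st=env.get_state();print(st['clock'],st['joint_pos'],st['tcp_pos'],heading(),st['finger_gap'])
im,d=env.read_camera('top'); cv2.imwrite('pics/t1.png',im[:,:,::-1])
go([.617,.044,.24],.254)
E
```

```text
1.75 [-0.247   0.2493  0.0577  1.3781 -0.0003  1.2327] [ 0.5441 -0.0547  0.2825] 0.09116833519065158 0.042108553556625405
rv [-0.1528  0.0039 -0.0032] t [0.0426 0.0851 0.0786] rows>= 2.4691957911872917
```

Emit:
{"api": "step_arm", "payload": {"moves": [[[-0.08,0,0,0.0,0.043,0.04,0.5],[-0.153,0,0,0.0,0.085,0.079,0.5],[-0.153,0,0,0.0,0.085,0.079,0.5],[-0.153,0,0,0.0,0.085,0.079,0.5]]]}}

```text
clock: 2.2
tcp_pos: [0.6187, 0.0467, 0.2817]
orientation: [0.703, -0.09, 0.7, 0.092]
wrist_force: [0.6, 0.1, 0.1]
finger_gap: 0.0429
```

```bash
python3 - <<'E'
from h import *
st=env.get_state();print(st['clock'],st['joint_pos'],st['tcp_pos'],heading(),st['qvel'])
im,d=env.read_camera('wrist'); cv2.imwrite('pics/w1.png',im[:,:,::-1])
W=cloud('wrist',d,st); np.savez('w1.npz',im=im,d=d,W=W)
for s in env.silhouettes('wrist','bundle'):
    P=W[s['mask']];P=P[np.isfinite(P[:,0])]
    zt=np.percentile(P[:,2],90);T=P[abs(P[:,2]-zt)<.006]
    print(s['confidence'],s['uv'],zt,cv2.minAreaRect((T[:,:2]*1000).astype(np.float32)))
E
```

```text
2.2 [-0.0561  0.3973  0.2625  1.4331  0.0047  1.2564] [0.6187 0.0467 0.2817] 0.25824919736852303 [-0.0493 -0.0351 -0.0466  0.0097 -0.0238 -0.0252]
0.93 [331.0, 233.7] 0.034713785690808324 ((660.0016479492188, -49.757225036621094), (65.91410064697266, 63.648963928222656), 71.19732666015625)
0.86 [329.8, 96.0] 0.04785864043776382 ((605.0111694335938, 132.93356323242188), (87.97463989257812, 90.77523803710938), 10.116508483886719)
```

View pics/w1.png

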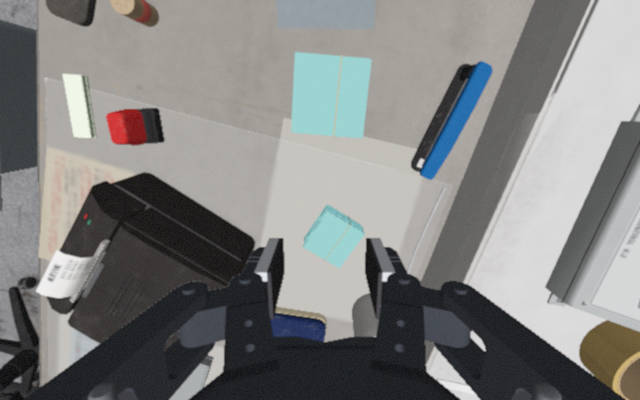

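```bash
python3 - <<'E'
from h import *
go([.626,.0507,.031],.254)
E
```

```text
rv [ 0.0014  0.0032 -0.0029] t [0.2512 0.0034 0.0094] rows>= 5.027681798303487
```

Emit:
{"api": "step_arm", "payload": {"moves": [[[0,0.003,-0.003,0.04,0.003,0.009,0.5],[0,0.003,-0.003,0.08,0.003,0.009,0.5],[0,0.003,-0.003,0.12,0.003,0.009,0.5],[0,0.003,-0.003,0.16,0.003,0.009,0.5],[0,0.003,-0.003,0.2,0.003,0.009,0.5],[0,0.003,-0.003,0.23,0.003,0.009,0.5],[0,0.003,-0.003,0.251,0.003,0.009,0.5],[0,0.003,-0.003,0.251,0.003,0.009,0.5],[0,0.003,-0.003,0.251,0.003,0.009,0.5]]]}}

```text
clock: 3.2
tcp_pos: [0.6254, 0.0491, 0.0318]
orientation: [0.701, -0.09, 0.701, 0.089]
wrist_force: [1.1, 0.7, -0.2]
finger_gap: 0.043
```

```bash
python3 - <<'E'
from h import *
st=env.get_state();print(st['clock'],st['joint_pos'],st['tcp_pos'],heading(),Ttool(st)[:3,0],st['wrist_force'])
im,d=env.read_camera('wrist'); cv2.imwrite('pics/w2.png',im[:,:,::-1])
E
```

```text
3.2 [-0.0493  0.546  -0.1357  0.8893 -0.0002  1.2677] [0.6254 0.0491 0.0318] 0.25376371214819526 [-0.0002 -0.0002 -1.    ] [ 1.0967  0.6714 -0.2497]
```

View pics/w2.png

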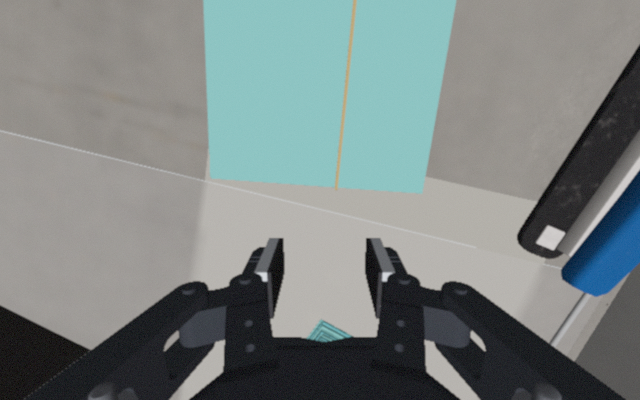

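Emit:
{"api": "step_arm", "payload": {"moves": [[[0,0,0,0,0.012,0,0.5],[0,0,0,0,0.024,0,0.5],[0,0,0,0,0.034,0,0.5],[0,0,0,0,0.044,0,0.5],[0,0,0,0,0.054,-0.001,0.5],[0,0,0,0,0.064,-0.002,0.5],[0,0,0,0,0.074,-0.003,0.5],[0,0,0,0,0.084,-0.004,0.5],[0,0,0,0,0.084,-0.004,0.5]]]}}

```text
clock: 4.15
tcp_pos: [0.6006, 0.1312, 0.0326]
orientation: [0.702, -0.09, 0.701, 0.09]
wrist_force: [0.2, -0.5, 0.2]
finger_gap: 0.0429
```

```bash
python3 - <<'E'
from h import *
st=env.get_state();print(st['clock'],st['joint_pos'],st['tcp_pos'],heading(),Ttool(st)[:3,0],st['wrist_force'])
im,d=env.read_camera('wrist'); cv2.imwrite('pics/w3.png',im[:,:,::-1])
im,d=env.read_camera('top'); np.savez('t3.npz',im=im,d=d);cv2.imwrite('pics/t3.png',cv2.resize(im[120:290,120:340,::-1],None,fx=3.5,fy=3.5,interpolation=cv2.INTER_CUBIC))
E
```

```text
4.15 [ 0.0843  0.5233 -0.1732  0.873   0.0006  1.3994] [0.6006 0.1312 0.0326] 0.25569863842397156 [ 0.0014  0.0007 -1.    ] [ 0.1793 -0.4585  0.2193]
```

View pics/w3.png

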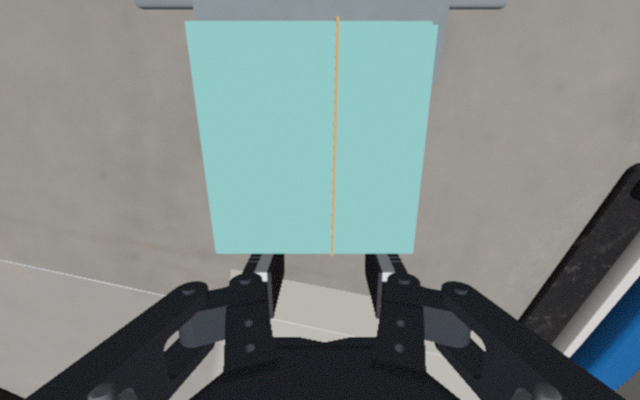

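View pics/t3.png

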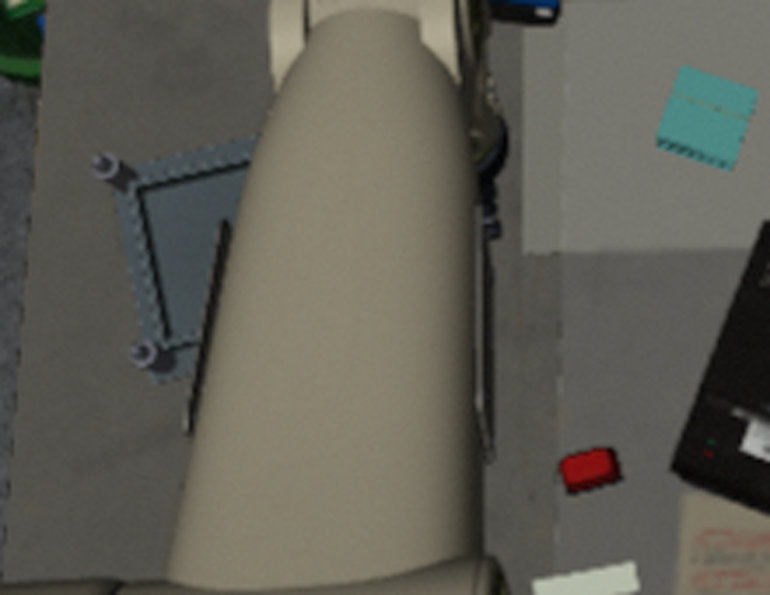

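Emit:
{"api": "step_arm", "payload": {"moves": [[[0,0,0,0,0.01,0,0.5],[0,0,0,0,0.02,0,0.5],[0,0,0,0,0.03,0.001,0.5],[0,0,0,0,0.04,0.001,0.5],[0,0,0,0,0.05,0.002,0.5],[0,0,0,0,0.06,0.002,0.5],[0,0,0,0,0.07,0.003,0.5],[0,0,0,0,0.08,0.003,0.5]]]}}

```text
clock: 5.05
tcp_pos: [0.5843, 0.2076, 0.0333]
orientation: [0.702, -0.091, 0.7, 0.088]
wrist_force: [2.4, -16.8, 14.9]
finger_gap: 0.0426
```

```bash
python3 - <<'E'
from h import *
st=env.get_state();print(st['clock'],st['joint_pos'],st['tcp_pos'],heading(),Ttool(st)[:3,0],st['wrist_force'])
im,d=env.read_camera('wrist'); cv2.imwrite('pics/w4.png',im[:,:,::-1])
E
```

```text
5.05 [ 0.2141  0.531  -0.1576  0.88   -0.0044  1.5306] [0.5843 0.2076 0.0333] 0.2542900484103491 [ 0.0031 -0.0038 -1.    ] [  2.4462 -16.7946  14.8614]
```

View pics/w4.png

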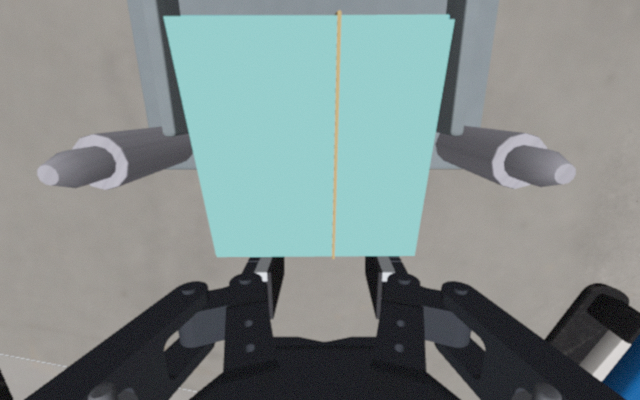

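Emit:
{"api": "step_arm", "payload": {"moves": [[[0,0.003,0.003,0,0.01,0,0.5],[0,0.003,0.003,0,0.02,0,0.5],[0,0.003,0.003,0,0.03,0,0.5],[0,0.003,0.003,0,0.038,0,0.5],[0,0.003,0.003,0,0.046,0,0.5],[0,0.003,0.003,0,0.052,0,0.5],[0,0.003,0.003,0,0.056,0,0.5],[0,0.003,0.003,0,0.056,0,0.5]]]}}

```text
clock: 5.9
tcp_pos: [0.5697, 0.2643, 0.0336]
orientation: [0.701, -0.09, 0.701, 0.091]
wrist_force: [0.1, 0.1, 0.0]
finger_gap: 0.0427
```

```bash
python3 - <<'E'
from h import *
st=env.get_state();print(st['clock'],st['joint_pos'],st['tcp_pos'],heading(),Ttool(st)[:3,0],st['wrist_force'])
im,d=env.read_camera('wrist'); cv2.imwrite('pics/w5.png',im[:,:,::-1])
im,d=env.read_camera('scene'); cv2.imwrite('pics/s5.png',im[:,:,::-1])
E
```

```text
5.9 [ 0.306   0.5452 -0.132   0.8936  0.0015  1.6207] [0.5697 0.2643 0.0336] 0.25612900379106507 [-0.0005  0.0014 -1.    ] [0.0833 0.1357 0.0386]
```

View pics/w5.png

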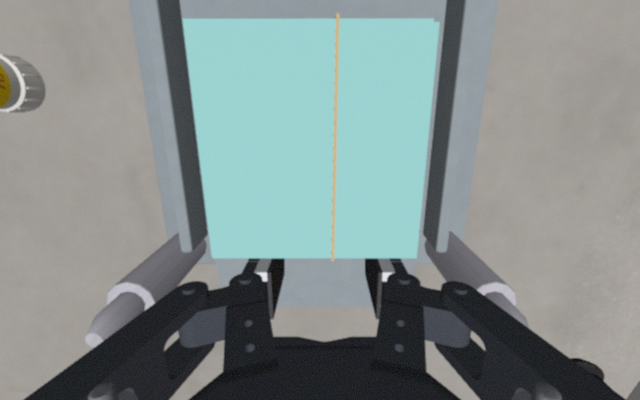

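Emit:
{"api": "step_arm", "payload": {"moves": [[[0,0,0,0,-0.01,0,0.5],[0,0,0,-0.02,-0.02,0,0.5],[0,0,0,-0.06,-0.04,0,0.5],[0,0,0,-0.1,-0.06,0,0.5],[0,0,0,-0.14,-0.07,0,0.5],[0,0,0,-0.18,-0.08,0,0.5],[0,0,0,-0.22,-0.09,0,0.5],[0,0,0,-0.26,-0.09,0,0.5],[0,0,0,-0.26,-0.09,0,0.5],[0,0,0,-0.26,-0.09,0,0.5]]]}}

```text
clock: 7.0
tcp_pos: [0.5936, 0.1756, 0.2949]
orientation: [0.702, -0.089, 0.7, 0.09]
wrist_force: [0.1, 0.3, -1.4]
finger_gap: 0.043
```

```bash
python3 - <<'E'
from h import *
st=env.get_state();print(st['clock'],st['joint_pos'],st['tcp_pos'],heading(),Ttool(st)[:3,0],st['wrist_force'])
im,d=env.read_camera('wrist'); cv2.imwrite('pics/w6.png',im[:,:,::-1]);W=cloud('wrist',d,st); np.savez('w6.npz',im=im,d=d,W=W,pos=st['tcp_pos'],q=st['orientation'])
for s in env.silhouettes('wrist','bundle'):
    P=W[s['mask']];P=P[np.isfinite(P[:,0])]
    zt=np.percentile(P[:,2],90);T=P[abs(P[:,2]-zt)<.006]
    print(s['confidence'],s['uv'],zt,cv2.minAreaRect((T[:,:2]*1000).astype(np.float32)))
    A=np.c_[T[:,:2],np.ones(len(T))];print(np.linalg.lstsq(A,T[:,2],rcond=None)[0])
m=(W[...,2]>.068)&(W[...,2]<.095)&(W[...,1]>.2)
n,l,s,c=cv2.connectedComponentsWithStats(m.astype(np.uint8))
for i in range(1,n):
    if s[i,4]>5: print(c[i],s[i,4],np.nanmean(W[l==i],0))
E
```

```text
7.0 [0.1573 0.3948 0.2907 1.4637 0.0013 1.4737] [0.5936 0.1756 0.2949] 0.2543973101520678 [ 0.0028  0.0018 -1.    ] [ 0.0721  0.2584 -1.3592]
0.84 [326.8, 303.4] 0.03465208996004574 ((660.1707763671875, -49.241127014160156), (66.04959869384766, 63.4268913269043), 71.89949035644531)
[ 0.0006 -0.0091  0.0329]
0.69 [317.8, 43.4] 0.05386436727618278 ((553.0584106445312, 314.59033203125), (88.06527709960938, 86.30876159667969), 14.550745964050293)
[0.0026 0.0002 0.0513]
[169.2389   8.7743] 607 [0.4015 0.3    0.0862]
[547.8348  13.4529] 563 [0.7773 0.3955 0.0813]
[550.7237  99.8484] 3127 [0.8183 0.3153 0.0831]
[576.1667  74.5   ] 6 [0.8245 0.3458 0.0945]
[253.5686  95.6471] 102 [0.4973 0.2396 0.0777]
[383.2178  95.297 ] 101 [0.6376 0.2766 0.078 ]
```

View pics/w6.png

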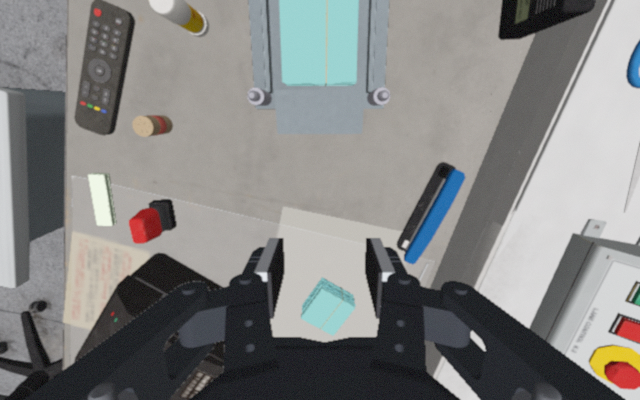

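Emit:
{"api": "step_arm", "payload": {"moves": [[[0,0,0,-0.02,-0.04,0,0.8],[0,0,0,-0.03,-0.08,0,0.8],[0,0,0,-0.03,-0.1,0,0.8],[0,0,0,-0.03,-0.1,0,0.8],[0,0,0,-0.03,-0.1,0,0.8],[0,0,0,-0.03,-0.1,0,0.8]]]}}

```text
clock: 7.7
tcp_pos: [0.6169, 0.0798, 0.321]
orientation: [0.7, -0.09, 0.703, 0.091]
wrist_force: [0.2, 0.4, 0.0]
finger_gap: 0.0685
```

```bash
python3 - <<'E'
from h import *
st=env.get_state();print(st['clock'],st['joint_pos'],st['tcp_pos'],heading(),Ttool(st)[:3,0],st['qvel'])
im,d=env.read_camera('wrist'); cv2.imwrite('pics/w7.png',cv2.resize(im[0:200,200:460,::-1],None,fx=3,fy=3,interpolation=cv2.INTER_CUBIC));W=cloud('wrist',d,st); np.savez('w7.npz',im=im,d=d,W=W,pos=st['tcp_pos'],q=st['orientation'])
imt,dt=env.read_camera('top');np.savez('t7.npz',im=imt,d=dt); cv2.imwrite('pics/t7.png',cv2.resize(imt[130:240,130:260,::-1],None,fx=5,fy=5,interpolation=cv2.INTER_CUBIC))
for s in env.silhouettes('wrist','bundle'):
    P=W[s['mask']];P=P[np.isfinite(P[:,0])]
    zt=np.percentile(P[:,2],90);T=P[abs(P[:,2]-zt)<.006]
    print(s['confidence'],s['uv'],zt,cv2.minAreaRect((T[:,:2]*1000).astype(np.float32)))
for W,mm in ((W,200),(cloud('top',dt),0)):
  m=(W[...,2]>.068)&(W[...,2]<.095)&(W[...,1]>.2)&(W[...,0]<.67)
  n,l,s,c=cv2.connectedComponentsWithStats(m.astype(np.uint8))
  for i in range(1,n):
    if s[i,4]>5: print(c[i],s[i,4],np.nanmean(W[l==i],0))
E
```

```text
7.7 [-0.0009  0.4121  0.3799  1.543   0.0013  1.3141] [0.6169 0.0798 0.321 ] 0.25585521303658265 [-0.0044  0.0013 -1.    ] [ 0.0116 -0.006   0.0088  0.0028 -0.0011 -0.0005]
0.98 [331.2, 242.8] 0.03478315946659859 ((659.7472534179688, -49.486778259277344), (66.12358093261719, 62.951934814453125), 71.78819274902344)
0.7 [320.6, 5.5] 0.03807580363380848 ((564.9315185546875, 273.1017150878906), (83.87610626220703, 1.3502486944198608), 14.915961265563965)
0.4 [153.6, 46.5] 0.05235466872112231 ((366.231201171875, 169.44931030273438), (23.247467041015625, 24.135282516479492), 78.68306732177734)
[256.1071   5.3125] 112 [0.4975 0.2378 0.0775]
[386.7652   5.2261] 115 [0.6383 0.2747 0.0773]
[148.8947 166.4211] 19 [0.6012 0.4047 0.0762]
[159.2105 220.3684] 19 [0.4583 0.3677 0.0772]
```

View pics/w7.png

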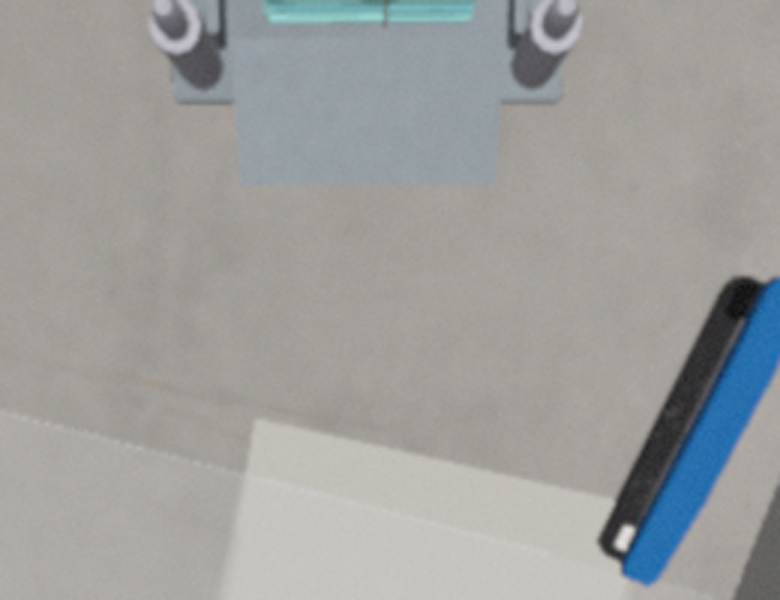

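View pics/t7.png

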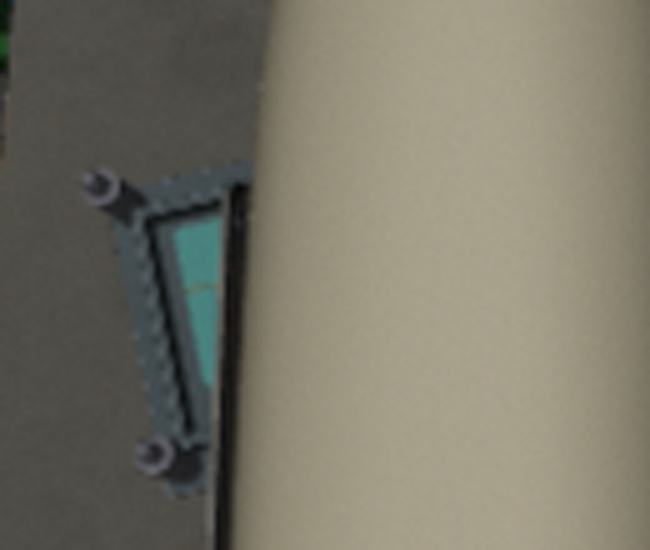

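Emit:
{"api": "step_arm", "payload": {"moves": [[[0,0,0,0,0.05,0,0.8],[0,0,0,0,0.1,0,0.8],[0,0,0,0,0.15,0,0.8],[0,0,0,0,0.19,0,0.8],[0,0,0,0,0.21,0,0.8],[0,0,0,0,0.22,0,0.8],[0,0,0,0,0.22,0,0.8],[0,0,0,0,0.22,0,0.8]]]}}

```text
clock: 8.65
tcp_pos: [0.5615, 0.2924, 0.3221]
orientation: [0.7, -0.09, 0.702, 0.091]
wrist_force: [-0.6, 0.7, 0.7]
finger_gap: 0.0687
```

```bash
python3 - <<'E'
from h import *
st=env.get_state();print(st['clock'],st['joint_pos'],st['tcp_pos'],heading(),Ttool(st)[:3,0],st['qvel'])
im,d=env.read_camera('wrist'); cv2.imwrite('pics/w8.png',cv2.resize(im[0:260,180:460,::-1],None,fx=2.3,fy=2.3,interpolation=cv2.INTER_CUBIC));W=cloud('wrist',d,st); np.savez('w8.npz',im=im,d=d,W=W,pos=st['tcp_pos'],q=st['orientation'])
for s in env.silhouettes('wrist','bundle'):
    P=W[s['mask']];P=P[np.isfinite(P[:,0])]
    zt=np.percentile(P[:,2],90);T=P[abs(P[:,2]-zt)<.006]
    print(s['confidence'],s['uv'],zt,cv2.minAreaRect((T[:,:2]*1000).astype(np.float32)))
for a,b in ((.057,.067),(.07,.095)):
  m=(W[...,2]>a)&(W[...,2]<b)&(W[...,1]>.2)&(W[...,0]<.67)&(W[...,0]>.43)
  n,l,s,c=cv2.connectedComponentsWithStats(m.astype(np.uint8))
  for i in range(1,n):
    if s[i,4]>5: print(c[i],s[i,4],np.nanmean(W[l==i],0))
E
```

```text
8.65 [0.3527 0.4352 0.4178 1.5558 0.0015 1.667 ] [0.5615 0.2924 0.3221] 0.25648158024806683 [-0.0028  0.0006 -1.    ] [-0.0226 -0.0025 -0.0015 -0.0015  0.0004  0.0019]
0.78 [325.4, 334.4] 0.026439578799980767 ((645.2612915039062, -13.354594230651855), (21.51038360595703, 9.61264705657959), 20.094959259033203)
0.73 [323.8, 144.4] 0.05391507440320381 ((552.2288818359375, 317.59710693359375), (88.07842254638672, 90.93382263183594), 14.765911102294922)
0.68 [174.2, 279.9] 0.06918677313393351 ((382.9902648925781, 48.46588897705078), (13.948271751403809, 26.835845947265625), 55.04027557373047)
[263.656  85.08 ] 125 [0.4635 0.3708 0.0618]
[379.1074  85.405 ] 121 [0.6029 0.407  0.0617]
[269.5543 187.6196] 92 [0.4974 0.243  0.0616]
[373.9889 187.7556] 90 [0.6363 0.2795 0.062 ]
[260.3294  83.7059] 85 [0.4628 0.3709 0.0784]
[382.3882  83.6706] 85 [0.6037 0.408  0.0782]
[376.6716 191.791 ] 67 [0.6377 0.2785 0.078 ]
[266.5909 191.8636] 66 [0.4968 0.2413 0.078 ]
```

View pics/w8.png

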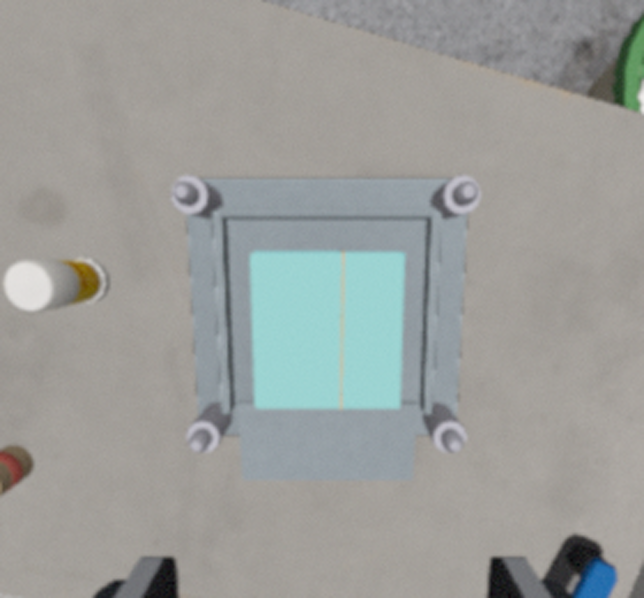

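```bash
python3 - <<'E'
from h import *
go([.424,-.43,.30],-.1)
E
```

```text
rv [ 0.3549 -0.0028 -0.001 ] t [ 0.022  -0.6636 -0.3154] rows>= 14.701348446308836
```

Emit:
{"api": "step_arm", "payload": {"moves": [[[0.02,0,0,0,-0.045,-0.022,0.8],[0.04,0,0,0,-0.09,-0.043,0.8],[0.06,0,0,0,-0.135,-0.065,0.8],[0.08,0,0,0,-0.18,-0.086,0.8],[0.11,0,0,0,-0.225,-0.108,0.8],[0.14,0,0,0,-0.27,-0.13,0.8],[0.17,0,0,0,-0.315,-0.15,0.8],[0.2,0,0,0,-0.36,-0.17,0.8],[0.23,0,0,0,-0.405,-0.193,0.8],[0.26,0,0,0,-0.45,-0.214,0.8],[0.29,0,0,0,-0.495,-0.236,0.8],[0.31,0,0,0,-0.54,-0.257,0.8]]]}}

```text
clock: 9.95
tcp_pos: [0.4476, -0.2987, 0.3224]
orientation: [0.706, 0.021, 0.708, -0.021]
wrist_force: [1.4, 0.4, 1.1]
finger_gap: 0.068
```

```bash
python3 - <<'E'
from h import *
st=env.get_state();print(st['clock'],st['joint_pos'],st['tcp_pos'])
go([.424,-.43,.30],-.1)
E
```

```text
9.95 [-0.737   0.2335  0.1336  1.4727 -0.0013  0.8925] [ 0.4476 -0.2987  0.3224]
rv [ 0.0413 -0.0022 -0.    ] t [ 0.0225 -0.1324 -0.0158] rows>= 2.705220326184719
```

Emit:
{"api": "step_arm", "payload": {"moves": [[[0.02,0,0,0.01,-0.045,-0.005,0.8],[0.041,-0.002,0,0.022,-0.09,-0.01,0.8],[0.041,-0.002,0,0.022,-0.13,-0.016,0.8],[0.041,-0.002,0,0.022,-0.13,-0.016,0.8],[0.041,-0.002,0,0.022,-0.13,-0.016,0.8],[0.041,-0.002,0,0.022,-0.13,-0.016,0.8]]]}}

```text
clock: 10.55
tcp_pos: [0.4235, -0.4273, 0.3007]
orientation: [0.706, 0.036, 0.706, -0.035]
wrist_force: [1.5, 0.2, 0.2]
finger_gap: 0.0681
```

```bash
python3 - <<'E'
from h import *
st=env.get_state();print(st['clock'],st['joint_pos'],st['tcp_pos'],heading(),Ttool(st)[:3,0],st['qvel'])
im,d=env.read_camera('wrist'); cv2.imwrite('pics/w9.png',im[:,:,::-1]);W=cloud('wrist',d,st); np.savez('w9.npz',im=im,d=d,W=W,pos=st['tcp_pos'],q=st['orientation'])
for s in env.silhouettes('wrist','upper_tray'):
    P=W[s['mask']];P=P[np.isfinite(P[:,0])]
    for a,b in ((.016,.03),(.055,.07),(-.01,.015)):
        T=P[(P[:,2]>a)&(P[:,2]<b)]
        if len(T)>5: print(s['confidence'],s['uv'],len(T),T.mean(0),cv2.minAreaRect((T[:,:2]*1000).astype(np.float32)))
m=(W[...,2]>.055)&(W[...,2]<.07)&(abs(W[...,0]-.424)<.08)&(abs(W[...,1]+.4)<.08)
T=W[m];print(len(T),T.mean(0),cv2.minAreaRect((T[:,:2]*1000).astype(np.float32)),np.linalg.svd(T-T.mean(0))[2][0])
E
```

```text
10.55 [-0.9233  0.3613  0.2559  1.4657  0.0001  0.7479] [ 0.4235 -0.4273  0.3007] -0.1004470984163035 [-0.0001  0.0003 -1.    ] [ 0.0239 -0.0119 -0.004  -0.0009 -0.003   0.0008]
0.79 [322.0, 136.2] 1758 [ 0.4268 -0.3948  0.0214] ((426.47137451171875, -400.8187255859375), (164.39056396484375, 176.54762268066406), 84.30636596679688)
0.79 [322.0, 136.2] 645 [ 0.4266 -0.3987  0.0614] ((426.8512268066406, -400.4492492675781), (88.44932556152344, 11.048855781555176), 83.95980072021484)
0.79 [322.0, 136.2] 12687 [ 0.4267 -0.3969  0.0062] ((426.4549560546875, -403.1654052734375), (173.77723693847656, 187.2441864013672), 83.64578247070312)
645 [ 0.4266 -0.3987  0.0614] ((426.8512268066406, -400.4492492675781), (88.44932556152344, 11.048855781555176), 83.95980072021484) [-0.105  -0.9945  0.0009]
```

View pics/w9.png

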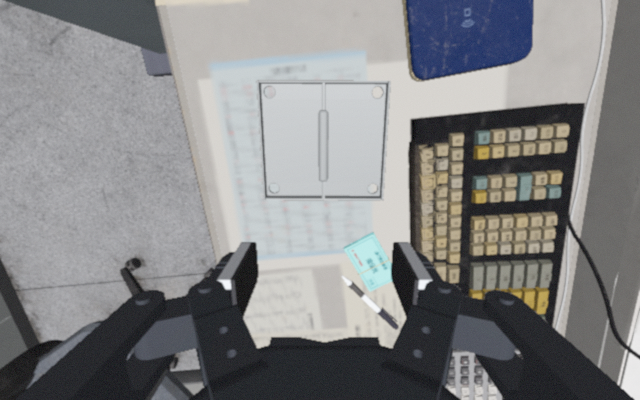

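```bash
python3 - <<'E'
from h import *
go([.4267,-.4003,.04],-.104)
E
```

```text
rv [0.0053 0.0003 0.0004] t [ 0.2611  0.0265 -0.0001] rows>= 5.249013583086338
```

Emit:
{"api": "step_arm", "payload": {"moves": [[[0.005,0,0,0.03,0.015,0,0.8],[0.005,0,0,0.07,0.0265,0,0.8],[0.005,0,0,0.11,0.0265,0,0.8],[0.005,0,0,0.15,0.0265,0,0.8],[0.005,0,0,0.19,0.0265,0,0.8],[0.005,0,0,0.22,0.0265,0,0.8],[0.005,0,0,0.245,0.0265,0,0.8],[0.005,0,0,0.261,0.0265,0,0.8],[0.005,0,0,0.261,0.0265,0,0.8],[0.005,0,0,0.261,0.0265,0,0.8]]]}}

```text
clock: 11.65
tcp_pos: [0.4274, -0.3997, 0.0408]
orientation: [0.706, 0.036, 0.706, -0.036]
wrist_force: [-0.0, -0.0, 0.4]
finger_gap: 0.068
```

```bash
python3 - <<'E'
from h import *
st=env.get_state();print(st['clock'],st['joint_pos'],st['tcp_pos'],heading(),Ttool(st)[:3,0],st['wrist_force'])
im,d=env.read_camera('wrist'); cv2.imwrite('pics/w10.png',im[:,:,::-1]);
E
```

```text
11.65 [-0.8891  0.4664 -0.2465  0.857  -0.      0.784 ] [ 0.4274 -0.3997  0.0408] -0.1022955826699313 [ 0.0005 -0.0006 -1.    ] [-0.0058 -0.0427  0.3794]
```

View pics/w10.png

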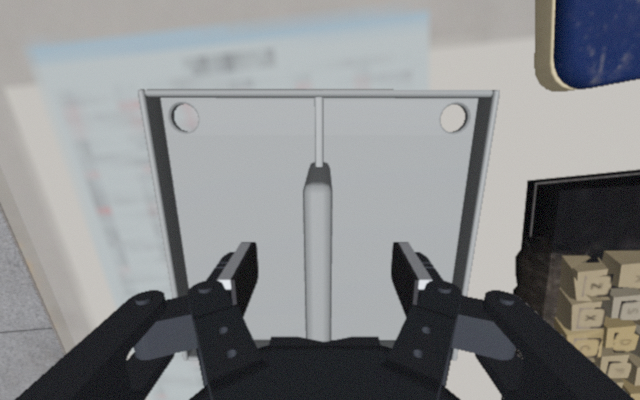

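Emit:
{"api": "step_arm", "payload": {"moves": [[[0,0,0,0,0,0,0.5],[0,0,0,0,0,0,0.3],[0,0,0,0,0,0,0.1],[0,0,0,0,0,0,0],[0,0,0,0,0,0,0],[0,0,0,0,0,0,0],[0,0,0,0,0,0,0],[0,0,0,0,0,0,0]]], "force": 80}}

```text
clock: 12.5
tcp_pos: [0.427, -0.4006, 0.0422]
orientation: [0.706, 0.036, 0.706, -0.037]
wrist_force: [-3.6, 1.6, 6.1]
finger_gap: 0.011
```

Emit:
{"api": "step_arm", "payload": {"moves": [[[0,0,0,-0.02,0,0,0],[0,0,0,-0.05,0,0,0],[0,0,0,-0.09,0,0,0],[0,0,0,-0.13,0,0,0],[0,0,0,-0.17,0,0,0],[0,0,0,-0.21,0,0,0],[0,0,0,-0.23,0,0,0],[0,0,0,-0.24,0,0,0],[0,0,0,-0.24,0,0,0],[0,0,0,-0.24,0,0,0]]]}}

```text
clock: 13.5
tcp_pos: [0.4265, -0.3995, 0.2803]
orientation: [0.706, 0.036, 0.707, -0.037]
wrist_force: [0.1, -1.3, -6.1]
finger_gap: 0.0112
```

```bash
cat > meas.py <<'E'
from h import *
import sys
st=env.get_state();print(st['clock'],st['joint_pos'],st['tcp_pos'],heading(),Ttool(st)[:3,0],st['wrist_force'],st['finger_gap'])
im,d=env.read_camera('wrist'); cv2.imwrite(f'pics/{sys.argv[1]}.png',im[:,:,::-1]);W=cloud('wrist',d,st)
T=np.linalg.inv(Ttool(st)); L=W@T[:3,:3].T+T[:3,3]
np.savez(sys.argv[1]+'.npz',im=im,d=d,W=W,L=L,pos=st['tcp_pos'],q=st['orientation'])
E
python3 meas.py w11
```

```text
13.5 [-0.8895  0.3264  0.1568  1.4021 -0.0012  0.7845] [ 0.4265 -0.3995  0.2803] -0.10319598786072065 [-0.0015 -0.0001 -1.    ] [ 0.0551 -1.3326 -6.1105] 0.0111577710883105
```

View pics/w11.png

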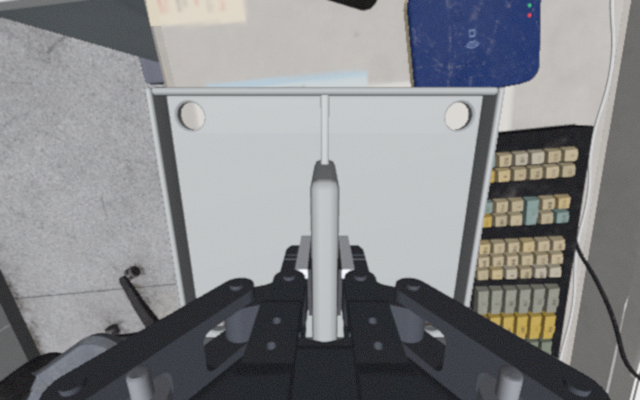

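```bash
python3 - <<'E'
from h import *
z=np.load('w11.npz');L=z['L'];im=z['im']
fl=np.zeros((400,640),bool);fl[140:230,200:290]=1;fl[140:230,350:450]=1
P=L[fl];P=P[np.isfinite(P[:,0])]
md=np.median(P[:,0]);P=P[abs(P[:,0]-md)<.01]
a=np.linalg.lstsq(np.c_[P[:,1:],np.ones(len(P))],P[:,0],rcond=None)[0];print('floor x = a*y+b*z+c',a)
c=env.get_calibration('wrist');Tc=c['T_tool_cam']
def hit(uv,off=0):
    p=cv2.undistortPoints(np.array([[uv]],float),c['mtx'],c['distortion'])[0,0]
    r=Tc[:3,:3]@np.r_[p,1];o=Tc[:3,3]
    n=np.array([1,-a[0],-a[1]]);return o+r*((a[2]+off-n@o)/(n@r))
E_=[]
for u0,v0 in ((191,115),(457,115)):
    g=im[v0-22:v0+22,u0-22:u0+22]
    sub=L[v0-22:v0+22,u0-22:u0+22];m=sub[...,0]-(a[0]*sub[...,1]+a[1]*sub[...,2]+a[2])>.012
    n,l,s,cc=cv2.connectedComponentsWithStats(m.astype(np.uint8));i=1+np.argmax(s[1:,4])
    uv=cc[i]+[u0-22,v0-22];print(uv,s[i]);E_.append(hit(uv,.003));print(E_[-1])
d=E_[1]-E_[0];print('mid',(E_[0]+E_[1])/2,'yaw',np.arctan2(d[1],d[2]),'len',np.linalg.norm(d))
# grip top: 
m=(abs(L[...,2])<.03)&(L[...,0]<-.01)&(L[...,0]>-.035)&(L[...,1]>.0)
T=L[m];print(len(T),T[:,1].max(),np.median(T[:,2]),T[:,2].min(),T[:,2].max())
for v in (170,185,200,215): print(v,hit((324,v)))
# far rim top: rows ~90
for u in (220,420): 
    col=L[80:110,u];print(np.c_[np.arange(80,110),col][::2])
E
```

```text
floor x = a*y+b*z+c [-0.0032 -0.0012  0.0362]
[192.6366 115.5978] [ 13  10  23  27 465]
[ 0.0391  0.0684 -0.0719]
[456.4763 115.6789] [ 10  10  23  27 464]
[0.0389 0.0684 0.0754]
mid [0.039  0.0684 0.0018] yaw 7.901324745621231e-05 len 0.14731472357477998
4785 0.04546618726966395 0.0014614707400136262 -0.029937996284981783 0.029888427863202394
170 [0.0361 0.0381 0.0015]
185 [0.0362 0.0292 0.0015]
200 [0.0362 0.02   0.0015]
215 [0.0362 0.0104 0.0015]
[[ 80.       0.2795   0.1085  -0.1339]
 [ 82.       0.2798   0.1061  -0.1342]
 [ 84.       0.2795   0.1037  -0.1343]
 [ 86.       0.28     0.1012  -0.1348]
 [ 88.       0.0201   0.0816  -0.0489]
 [ 90.       0.0195   0.0806  -0.0488]
 [ 92.       0.0207   0.0798  -0.0492]
 [ 94.       0.0208   0.0789  -0.0494]
 [ 96.       0.0357   0.0786  -0.0544]
 [ 98.       0.035    0.0775  -0.0543]
 [100.       0.0361   0.0765  -0.0548]
 [102.       0.0361   0.0755  -0.0549]
 [104.       0.0364   0.0745  -0.0551]
 [106.       0.0362   0.0734  -0.0551]
 [108.       0.0358   0.0724  -0.0551]]
[[ 80.       0.2571   0.1066   0.1197]
 [ 82.       0.2576   0.1044   0.1201]
 [ 84.       0.2576   0.1021   0.1203]
 [ 86.       0.2569   0.0997   0.1203]
 [ 88.       0.0211   0.0817   0.0482]
 [ 90.       0.0185   0.0806   0.0475]
 [ 92.       0.0201   0.0798   0.0481]
 [ 94.       0.0209   0.0789   0.0484]
 [ 96.       0.0367   0.0787   0.0534]
 [ 98.       0.0365   0.0776   0.0534]
 [100.       0.0365   0.0766   0.0535]
 [102.       0.0357   0.0755   0.0534]
 [104.       0.0353   0.0745   0.0533]
 [106.       0.0361   0.0735   0.0537]
 [108.       0.0363   0.0724   0.0539]]
```

```bash
python3 - <<'E'
from h import *
go([.5486,.3241,.27],.2572)
E
```

```text
rv [-0.3604 -0.002  -0.0007] t [0.0101 0.7322 0.0471] rows>= 14.67511639723249
```

Emit:
{"api": "step_arm", "payload": {"moves": [[[-0.01,0,0,0,0.02,0.001,0],[-0.03,0,0,0,0.05,0.003,0],[-0.05,0,0,0,0.09,0.006,0],[-0.07,0,0,0,0.13,0.008,0],[-0.09,0,0,0,0.17,0.011,0],[-0.11,0,0,0,0.21,0.014,0],[-0.13,0,0,0,0.25,0.016,0],[-0.15,0,0,0,0.29,0.019,0],[-0.17,0,0,0,0.33,0.021,0],[-0.19,0,0,0,0.37,0.024,0],[-0.21,0,0,0,0.41,0.026,0],[-0.22,0,0,0,0.44,0.028,0]]]}}

```text
clock: 14.75
tcp_pos: [0.4985, 0.0378, 0.2782]
orientation: [0.704, -0.041, 0.708, 0.043]
wrist_force: [-0.0, -0.1, -4.7]
finger_gap: 0.011
```

```bash
python3 - <<'E'
from h import *
go([.5486,.3241,.27],.2572)
E
```

```text
rv [-0.1384 -0.0048 -0.0022] t [0.0084 0.2783 0.0837] rows>= 5.814871444584952
```

Emit:
{"api": "step_arm", "payload": {"moves": [[[-0.02,-0.002,-0.001,0,0.03,0.009,0],[-0.04,-0.005,-0.002,0,0.07,0.021,0],[-0.06,-0.005,-0.002,0,0.11,0.033,0],[-0.08,-0.005,-0.002,0,0.15,0.045,0],[-0.1,-0.005,-0.002,0.004,0.19,0.057,0],[-0.12,-0.005,-0.002,0.008,0.23,0.069,0],[-0.138,-0.005,-0.002,0.008,0.26,0.078,0],[-0.138,-0.005,-0.002,0.008,0.278,0.084,0],[-0.138,-0.005,-0.002,0.008,0.278,0.084,0],[-0.138,-0.005,-0.002,0.008,0.278,0.084,0],[-0.138,-0.005,-0.002,0.008,0.278,0.084,0]]]}}

```text
clock: 15.85
tcp_pos: [0.5485, 0.3229, 0.2693]
orientation: [0.701, -0.091, 0.702, 0.09]
wrist_force: [-0.1, -0.9, -4.4]
finger_gap: 0.0105
```

```bash
python3 - <<'E'
from h import *
st=env.get_state();print(st['clock'],st['tcp_pos'],heading(),Ttool(st)[:3,0])
go([.5486,.3241,.135],.2572)
E
```

```text
15.85 [0.5485 0.3229 0.2693] 0.2560636636575747 [-0.0018 -0.001  -1.    ]
rv [-0.0011 -0.002   0.0005] t [0.1343 0.0012 0.0007] rows>= 2.685881520011172
```

Emit:
{"api": "step_arm", "payload": {"moves": [[[-0.001,-0.002,0,0.02,0.001,0.001,0],[-0.001,-0.002,0,0.045,0.001,0.001,0],[-0.001,-0.002,0,0.07,0.001,0.001,0],[-0.001,-0.002,0,0.09,0.001,0.001,0],[-0.001,-0.002,0,0.11,0.001,0.001,0],[-0.001,-0.002,0,0.125,0.001,0.001,0],[-0.001,-0.002,0,0.134,0.001,0.001,0],[-0.001,-0.002,0,0.134,0.001,0.001,0],[-0.001,-0.002,0,0.134,0.001,0.001,0]]]}}

```text
clock: 16.75
tcp_pos: [0.5493, 0.3235, 0.136]
orientation: [0.702, -0.09, 0.701, 0.09]
wrist_force: [-0.2, 0.6, -4.2]
finger_gap: 0.0106
```

```bash
python3 meas.py w12; python3 - <<'E'
from h import *
im=np.load('w12.npz')['im']
a=im[85:150,150:235];b=im[85:150,415:500]
cv2.imwrite('pics/w12c.png',cv2.resize(np.hstack([a,b])[:,:,::-1],None,fx=4.5,fy=4.5,interpolation=cv2.INTER_CUBIC))
E
```

```text
16.75 [ 0.4067  0.4794  0.0306  1.1214 -0.0005  1.7212] [0.5493 0.3235 0.136 ] 0.256306717961468 [ 0.0007 -0.0002 -1.    ] [-0.1704  0.606  -4.2236] 0.01060651084962879
```

View pics/w12.png

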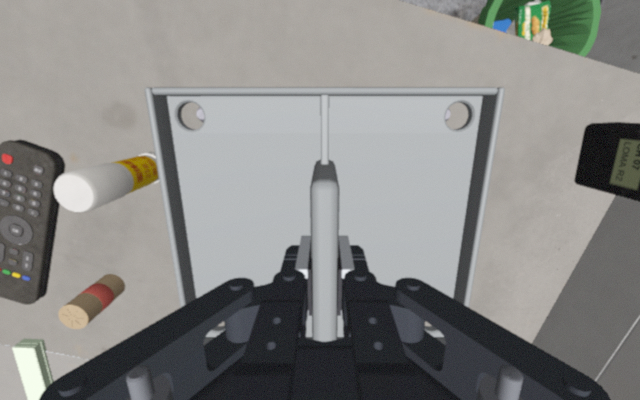

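View pics/w12c.png

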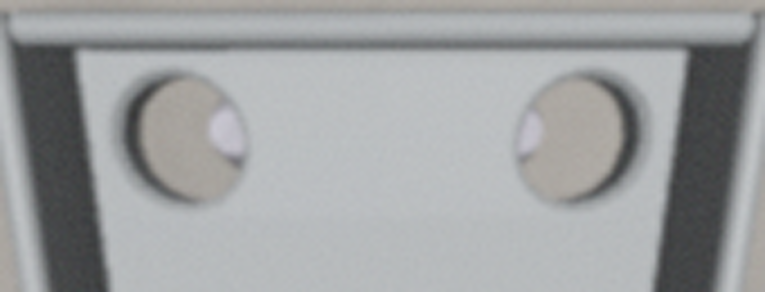

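```bash
cat > ov.py <<'E'
from h import *
import sys
z=np.load(sys.argv[1]+'.npz');im=z['im'];pos=z['pos']
c=env.get_calibration('wrist');M=np.linalg.inv(c['T_tool_cam'])
def pj(P):
    return cv2.projectPoints(np.asarray(P,float).reshape(-1,1,3),M[:3,:3],M[:3,3],c['mtx'],c['distortion'])[0].reshape(-1,2)
th=np.linspace(0,2*np.pi,60)
def circ(x,y,zz,r): return np.stack([np.full(60,x),y+r*np.cos(th),zz+r*np.sin(th)],1)
y0,z0,xu=.0004,.0017,.0422
S=9
dy,dz=[float(a) for a in sys.argv[2:4]]
ims=[]
for sg in (-1,1):
    v0,u0=85,(150 if sg<0 else 415)
    g=cv2.resize(im[v0:v0+65,u0:u0+85,::-1],None,fx=S,fy=S,interpolation=cv2.INTER_CUBIC)
    def dr(P,col):
        q=(pj(P)-[u0,v0]+.5)*S; cv2.polylines(g,[q.astype(np.int32)],True,col,1)
    dr(circ(xu-.006,y0+.068,z0+sg*.074,.0075),(0,200,0)); dr(circ(xu,y0+.068,z0+sg*.074,.0075),(0,100,0))
    xt=pos[2]-.082
    dr(circ(xt,y0+.068+dy,z0+sg*.074+dz,.003),(0,0,255)); dr(circ(xt+.008,y0+.068+dy,z0+sg*.074+dz,.006),(255,0,0))
    ims.append(g)
o=np.hstack(ims);cv2.imwrite('pics/ov_%s.png'%sys.argv[4],cv2.resize(o,None,fx=.52,fy=.52,interpolation=cv2.INTER_AREA))
E
python3 ov.py w12 0 0 a
```

```text
(no output)
```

View pics/ov_a.png

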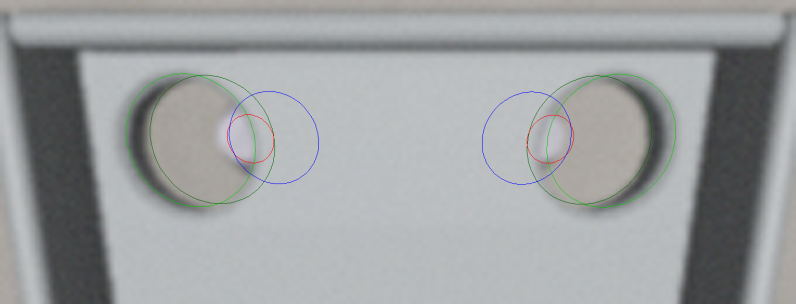

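```bash
python3 - <<'E'
from h import *
go([.5486,.3242,.118],.2572)
E
```

```text
rv [-0.0007  0.0017  0.0002] t [ 0.0184  0.0006 -0.0009] rows>= 0.36920828602704503
```

Emit:
{"api": "step_arm", "payload": {"moves": [[[-0.001,0.001,0,0.0,0.0008,-0.001,0],[-0.001,0.001,0,0.004,0.0008,-0.001,0],[-0.001,0.001,0,0.008,0.0008,-0.001,0],[-0.001,0.001,0,0.012,0.0008,-0.001,0],[-0.001,0.001,0,0.016,0.0008,-0.001,0],[-0.001,0.001,0,0.018,0.0008,-0.001,0],[-0.001,0.001,0,0.018,0.0008,-0.001,0]]]}}

```text
clock: 17.5
tcp_pos: [0.5481, 0.3242, 0.1177]
orientation: [0.701, -0.091, 0.701, 0.091]
wrist_force: [-0.2, -0.5, -4.1]
finger_gap: 0.0108
```

```bash
python3 meas.py w13; python3 ov.py w13 0 0 b; python3 - <<'E'
from h import *
go([.5486,.3242,.104],.2572)
E
```

```text
17.5 [ 0.4083  0.4907  0.0021  1.0828 -0.0003  1.7216] [0.5481 0.3242 0.1177] 0.25752466749468783 [-0.0004 -0.0005 -1.    ] [-0.1994 -0.5183 -4.0988] 0.010810595685036638
rv [0.0003 0.0001 0.0003] t [ 0.0141 -0.0001  0.0002] rows>= 0.28202987822039244
```

View pics/ov_b.png

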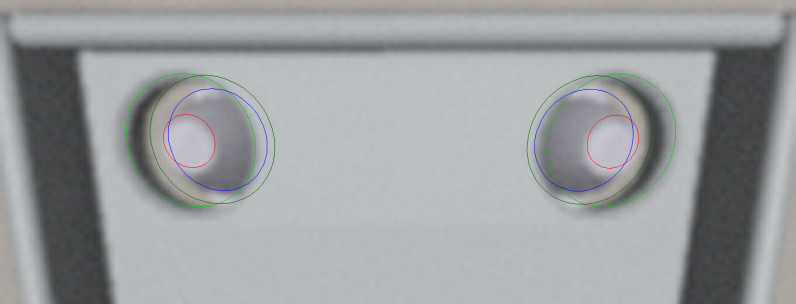

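Emit:
{"api": "step_arm", "payload": {"moves": [[[0,0,0,0.003,0,0,0],[0,0,0,0.006,0,0,0],[0,0,0,0.009,0,0,0],[0,0,0,0.011,0,0,0],[0,0,0,0.013,0,0,0],[0,0,0,0.0135,0,0,0],[0,0,0,0.0135,0,0,0]]]}}

```text
clock: 18.25
tcp_pos: [0.5483, 0.3243, 0.1046]
orientation: [0.701, -0.091, 0.701, 0.091]
wrist_force: [-0.2, 0.3, -5.0]
finger_gap: 0.011
```

```bash
python3 meas.py w14; python3 ov.py w14 0 0 c
```

```text
18.25 [ 0.4083  0.4999 -0.017   1.054  -0.0003  1.7216] [0.5483 0.3243 0.1046] 0.2575386273464119 [ 0.0001 -0.0003 -1.    ] [-0.2317  0.3352 -4.9696] 0.010956472954537246
```

View pics/ov_c.png

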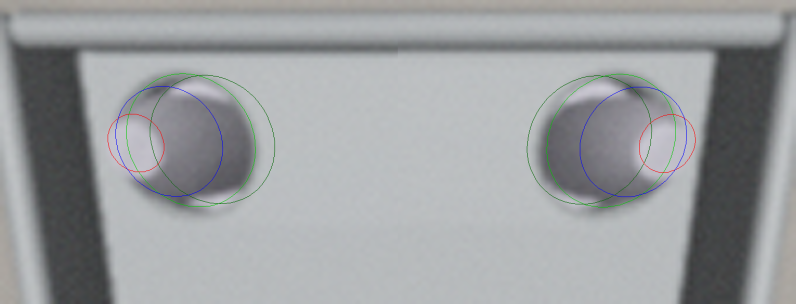

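Pins are through the holes with no load yet. I'll lower it in half-millimetre steps until it makes contact.

Emit:
{"api": "step_arm", "payload": {"moves": [[[0,0,0,0.0006,0,0,0],[0,0,0,0.0012,0,0,0],[0,0,0,0.0018,0,0,0],[0,0,0,0.002,0,0,0],[0,0,0,0.002,0,0,0]]]}}

```text
clock: 18.8
tcp_pos: [0.5485, 0.3245, 0.1043]
orientation: [0.702, -0.091, 0.701, 0.091]
wrist_force: [-2.9, -0.8, 5.8]
finger_gap: 0.0109
```

```bash
python3 meas.py w15
```

```text
18.8 [ 0.4085  0.4993 -0.0186  1.0513 -0.0004  1.7216] [0.5485 0.3245 0.1043] 0.25764484926334064 [ 0.0016  0.0003 -1.    ] [-2.9264 -0.8068  5.7693] 0.010868694013436804
```

Emit:
{"api": "step_arm", "payload": {"moves": [[[0,0,0,0,0,0,0.2],[0,0,0,0,0,0,0.35],[0,0,0,0,0,0,0.5],[0,0,0,0,0,0,0.5],[0,0,0,0,0,0,0.5],[0,0,0,0,0,0,0.5]]]}}

```text
clock: 19.45
tcp_pos: [0.5485, 0.3245, 0.1041]
orientation: [0.702, -0.091, 0.701, 0.091]
wrist_force: [-0.7, 0.1, -0.4]
finger_gap: 0.0428
```

Emit:
{"api": "step_arm", "payload": {"moves": [[[0,0,0,-0.01,0,0,0.5],[0,0,0,-0.03,0,0,0.5],[0,0,0,-0.06,0,0,0.5],[0,0,0,-0.1,0,0,0.5],[0,0,0,-0.14,0,0,0.5],[0,0,0,-0.18,0,0,0.5],[0,0,0,-0.22,0,0,0.5],[0,0,0,-0.22,-0.01,0,0.5],[0,0,0,-0.22,-0.01,0,0.5],[0,0,0,-0.22,-0.01,0,0.5]]]}}

```text
clock: 20.45
tcp_pos: [0.5504, 0.3144, 0.3232]
orientation: [0.701, -0.091, 0.701, 0.091]
wrist_force: [0.2, -0.1, -0.4]
finger_gap: 0.0428
```

```bash
python3 meas.py w16; python3 - <<'E'
from h import *
z=np.load('w16.npz');W=z['W']
for s in env.silhouettes('wrist','upper_tray')[:2]:
    P=W[s['mask']];P=P[np.isfinite(P[:,0])]
    for a,b in ((.076,.09),(.115,.13),(.062,.073)):
        T=P[(P[:,2]>a)&(P[:,2]<b)]
        if len(T)>5: print(s['confidence'],s['uv'],len(T),T.mean(0),cv2.minAreaRect((T[:,:2]*1000).astype(np.float32)))
    T=P[(P[:,2]>.062)&(P[:,2]<.073)];print(np.linalg.lstsq(np.c_[T[:,:2],np.ones(len(T))],T[:,2],rcond=None)[0])
im,d=env.read_camera('scene');cv2.imwrite('pics/s16.png',cv2.resize(im[150:280,180:340,::-1],None,fx=4,fy=4,interpolation=cv2.INTER_CUBIC))
E
```

```text
20.45 [ 0.3925  0.4352  0.4205  1.5562 -0.0002  1.7062] [0.5504 0.3144 0.3232] 0.2570725127880127 [-0.     -0.0002 -1.    ] [ 0.2125 -0.0938 -0.3651] 0.04278441034266858
0.6 [323.9, 155.1] 2178 [0.5487 0.3287 0.0828] ((550.3444213867188, 324.3091125488281), (176.4137420654297, 163.15370178222656), 14.747474670410156)
0.6 [323.9, 155.1] 820 [0.5495 0.3269 0.1231] ((549.7942504882812, 324.9659118652344), (11.710874557495117, 88.62374877929688), 15.030305862426758)
0.6 [323.9, 155.1] 14249 [0.5493 0.3281 0.0681] ((550.4219360351562, 323.6417541503906), (169.87518310546875, 156.76583862304688), 14.749885559082031)
[ 0.0013 -0.0011  0.0677]
```

View pics/w16.png

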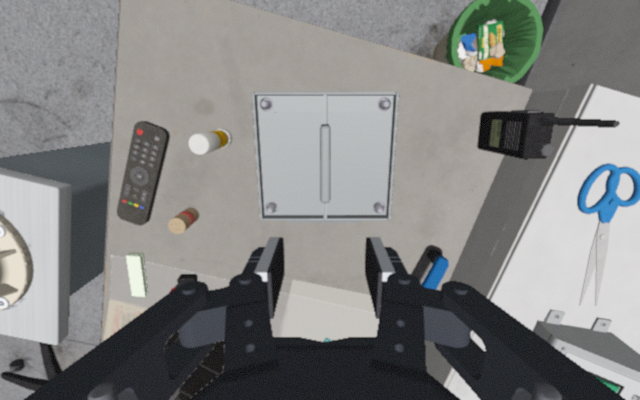

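View pics/s16.png

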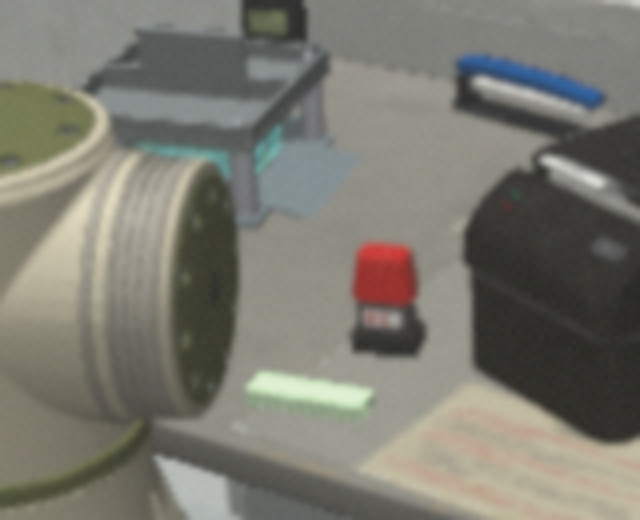

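The scene view shows the tray seated on its posts with the teal bundle under it. The stamp is still standing.

```bash
python3 - <<'E'
from h import *
print(env.hand_in())
E
```

```text
the job is handed in; nothing more can be done
None
```

I pushed the bundle up the ramp and over the lip with the half-open fingers, then fetched the tray by its grip and lowered it over the four posts. I then released it and raised the arm clear. The job was handed in at about 20.5 s of the 72 s allowed; no verdict is reported.

Last checks, all by camera:
- **Bundle:** measured about 8 mm toward the lip (x ≈ -8 mm) and on the middle line (y ≈ 0). Its top was about 53 mm above the desk, so it lay flat on the floor, past the lip. I took this before fitting the tray. Afterwards I only confirmed by eye that the bundle was still under it.
- **Tray:** centred within about 1 mm of the stand, yaw matching to better than 0.01 rad and tilt about 0.002 rad. Its underside was about 62 mm high, and all four pins showed through the holes.
- **Bystanders:** the glue stick, coin roll and stamp looked upright and in place. I did not re-measure their positions.

One disagreement: the wrist camera read about 1.6 mm off sideways compared with the gripped tray. I corrected for this before lowering, and the view through the two visible holes confirmed it.

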